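# Clear support scraps off a print bed

## Robot

A 7-joint arm with a two-finger parallel gripper is mounted at the origin on the work surface. World frame = base frame: x ahead of the robot, y to its left, z up, the work surface at z = 0. Lengths are in m, angles in rad, forces in N, time in s.
With the tool pointing down it reaches from about 0.4 to 0.85 m from the base axis. Payload 4.4 kg.
Tool frame: the origin (TCP) lies at the very end of the fingers, on their centre line; the grasp point (between the pads) lies 19 mm behind it; z points along the fingers, y is the line along which they close (so a half turn about z gives the same grasp; the last joint's range is limited). The gripper opens to 94 mm and grips with 3 to 60 N. Pads are 16 mm wide; open, the fingers measure 119 mm over their backs; the gripper's body (75 mm by 177 mm) begins 78 mm behind the grasp point.
Start: joints at [1.125, 0.628, 0.038, 1.517, -0.027, 0.996, -0.02], TCP at [0.241, -0.604, 0.205] pointing down, gripper open.
Joint ranges: [-3.06, 3.06], [-0.37, 2.12], [-1.25, 1.32], [0.18, 2.47], [-1.1, 4.24], [0.23, 1.98], [-2.94, 2.94]. Speed limits (rad/s): [2.57, 2.57, 3.14, 3.14, 3.14, 3.14, 3.14].

## Interface

Orientations are given as a rotation vector (axis times angle).
In Python, from workcell import status, imaging, hand_in gives the robot as it stands.
- The arm moves only by the shell command python3 -m creep 'ROWS'. ROWS is text: rows parted by semicolons, each of 5 numbers parted by spaces: the opening in per cent of the stroke, from 0 (shut) to 100 (fully open), then the shift along the tool's x, y, z in m, then the turn about the tool's z in units of 8 degrees (1.0 is 8 degrees). In form: jaw tx ty tz turn; .... A call has 1 to 10 rows; each row is the pose to reach, as a shift and turn from the pose commanded when the call began, along the tool's axes at that moment; what a row does not reach only later rows make up. A row lasts 1/8 s, in which the tool goes at most 62.5 mm and 10.7 degrees, less where a joint would pass 70% of its speed; a pose out of reach is approached as far as the arm can. A call with a gripper value outside its range is refused whole. The fingers move at their own pace and stop on an object; the grip force is fixed at half the most. Time passes only in rows, so rows that repeat a pose let the fingers close. It gives the time, the measured TCP pose, the force, the opening and the grip force at its end, in the units of the state.
- status.observe(): the state, without advancing time (a new reading comes with each control period).
- imaging.get_image(name): name is "scene" or "top" or "wrist"; returns a dict with "color" (384x512x3 uint8, red, green, blue), "vfov" (degrees; the focal length in pixels is half the picture's height over the tangent of half this angle, whatever the lens; pixels are square), "cx", "cy" (the principal point, pixels), "position" and "attitude" of the camera in the world. Camera axes: x right, y up, looking along -z (the intrinsics and any distortion apply to the point x, -y, -z); pixel columns grow to the right and rows downward; lengths in m; the calibration is good to about 2 mm. The wrist camera is an equidistant fisheye: a pixel r from the principal point sees the ray r / f radians off the axis. A picture is of the moment at which its call begins. There is no depth.
- hand_in(): hands the job in; it is judged then, once.
The state is a dict: "time": time; "joints": joint angles; "joint_vel": joint speeds; "joint_torque": joint torques, N m; "eef_pos": TCP position; "tcp_rot": TCP orientation; "ft_force": force on the tool from outside, world axes, zero at the start; "ft_torque": the same for the moment, N m; "width": finger opening in m; "grip_force": force on a finger pad.
Only numpy, scipy, OpenCV 4.12 (cv2) and the standard library are available. Lean on these libraries where they do the work, as an engineer would, in place of code of your own. Each camera call takes 0.05 s, during which the arm holds its last target. There are 200 camera calls.

## Task

Clear the print bed: with the fingers closed, sweep the three small waffle-patterned support scraps across the plate and over its edge so that they drop into the catch tray beside it. Only push them, do not pick them up or carry them, and leave the finished prints on the plate (gear, toothed rack, bracket) and the other things on the bench where they are.

Things in the scene. Friction and masses are not known exactly. Their poses are not given: they have to be found in the camera images.
- bed: Fixed print bed: grey base with a dark flat build plate on top, 284 mm along its x and 250 mm along its y. Origin at the centre of the underside, on the bench; the plate's top is 50 mm above it. The plate's edges at y = +125 mm and -125 mm overhang the base by 30 mm. No raised rim anywhere.
- tray: Fixed grey open tray, 260 mm along x, 110 along y, 34 high, walls and floor 4 mm. Origin at its underside's centre, 160 mm from the bed's centre along the bed's +y or -y (it varies), axes parallel to the bed's. Its near wall is tucked 20 mm under the plate's lip: what is pushed over that edge (except the last 15 mm at either end) drops in.
- panel: Fixed black printer control panel, 170 mm along x, 55 mm along y, 60 mm high with a 10 mm high knob on top. Origin at the centre of its underside; stands 160 mm from the bed's centre on the other side from the tray.
- scrap1: White waffle-patterned block of broken-off support, loose on the plate, 30 mm along its x, 22 mm along its y, 16 mm high, 11 to 20 g, slides easily. Origin in the block's middle, 8 mm above its underside; z up, x within 0.4 rad of the bed's x. The three scraps and the gear lie in four lanes, in any order, one in each; lanes are 52 mm apart along the bed's x.
- scrap2: White waffle-patterned block of broken-off support, loose on the plate, 30 mm along its x, 22 mm along its y, 16 mm high, 11 to 20 g, slides easily. Origin in the block's middle, 8 mm above its underside; z up, x within 0.4 rad of the bed's x. The three scraps and the gear lie in four lanes, in any order, one in each; lanes are 52 mm apart along the bed's x.
- scrap3: White waffle-patterned block of broken-off support, loose on the plate, 30 mm along its x, 22 mm along its y, 16 mm high, 11 to 20 g, slides easily. Origin in the block's middle, 8 mm above its underside; z up, x within 0.4 rad of the bed's x. The three scraps and the gear lie in four lanes, in any order, one in each; lanes are 52 mm apart along the bed's x.
- gear: Finished print to be left alone: white toothed gear lying flat in one of the four lanes among the scraps, 40 mm in diameter, 12 mm thick with a round hub 16 mm high in all. Origin on its axis, 8 mm above its underside. Loose.
- rack: Finished print to be left alone: white toothed rack bar, 170 mm along its y, 16 mm wide, 21 mm high, lying teeth up on the plate about 121 mm from the bed's centre towards bed +x, roughly parallel to the bed's y. Origin at the centre of its underside. Loose.
- bracket: Finished print to be left alone: white L bracket, foot 22 x 40 mm, upright flange 35 mm high, on the plate about 122 mm from the bed's centre towards bed -x. Origin at the centre of the foot's underside. Loose.
- glue: Glue jar, 28 mm in diameter, 95 mm high, upright on the bench beyond the bed. Origin at the centre of its underside. Leave alone.
- scraper: Scraper with a flat blade, 200 mm long, lying on the bench beyond the bed. Origin under it. Leave alone.
- spool: Filament spool lying flat on the bench to the left, 190 mm in diameter, 60 mm high. Origin at the centre of its underside. Leave alone.
- caliper: Caliper, 200 mm long, lying flat on the bench to the right of the bed. Origin under its beam's middle. Leave alone.

How it is judged:
By the outcome, as a careful person would: the job done as asked, in the order asked, and still so for the second after the job is handed in, with the robot touching nothing.
It also fails if it takes over 53 s, if anything falls off the work surface, if the arm or the gripper's body presses on something with over 40 N, if the wrist force passes 120 N, or if a joint passes its speed limit or range.

## Working session

There is one attempt and no reset: what is moved stays moved. The work goes in short steps, Python scripts to look and compute and a shell command to move; the robot and the scene stay as the last step left them, time stands still between calls to the robot, and variables do not carry over. Pictures are saved under pics/ and viewed, at most 10 in all, crops included, and the job is handed in when it is done.

```bash
mkdir -p pics; cat > h.py <<'E'
import numpy as np, cv2
from scipy.spatial.transform import Rotation as R
from workcell import status, imaging, hand_in
def rot(a):
    a=np.array(a,float)
    if a.shape==(3,3): return a
    return (R.from_rotvec(a) if a.size==3 else R.from_quat(a)).as_matrix()
def grab(n,f=None):
    im=imaging.get_image(n)
    if f: cv2.imwrite('pics/'+f,im['color'][:,:,::-1])
    return im
def ray(im,u,v,fish=False):
    f=192/np.tan(np.radians(im['vfov'])/2)
    x,y=(u-im['cx'])/f,(v-im['cy'])/f
    if fish:
        r=np.hypot(x,y); s=np.sin(r)/max(r,1e-9); d=np.array([x*s,-y*s,-np.cos(r)])
    else: d=np.array([x,-y,-1])
    return rot(im['attitude'])@d
def onplane(im,u,v,z,fish=False):
    d=ray(im,u,v,fish); p=np.array(im['position']); return p+d*(z-p[2])/d[2]
E
python3 - <<'E'
from h import *
for n in('top','scene'):
    im=grab(n,n+'0.png'); print({k:v for k,v in im.items() if k!='color'})
s=status.observe(); print(s['time'],s['eef_pos'],s['tcp_rot'],rot(s['tcp_rot']).round(3))
E
```

```text
{'vfov': 51.556604815040856, 'cx': 257.9421281867025, 'cy': 193.896439334524, 'position': array([0.38301979, 0.05218455, 1.07394683]), 'attitude': array([ 0.16212747, -0.17636895, -1.68443194])}
{'vfov': 52.309000005709436, 'cx': 257.9588800115556, 'cy': 190.96398165230386, 'position': array([ 1.09380936, -0.3996699 ,  0.82061173]), 'attitude': array([0.6739501 , 0.2951472 , 0.75531928])}
0.1 [ 0.24080615 -0.60316859  0.20468734] [-3.08361778e+00 -5.92700451e-01  4.84344363e-04] [[ 0.929  0.371 -0.001]
 [ 0.371 -0.929  0.001]
 [-0.    -0.002 -1.   ]]
```

View pics/top0.png

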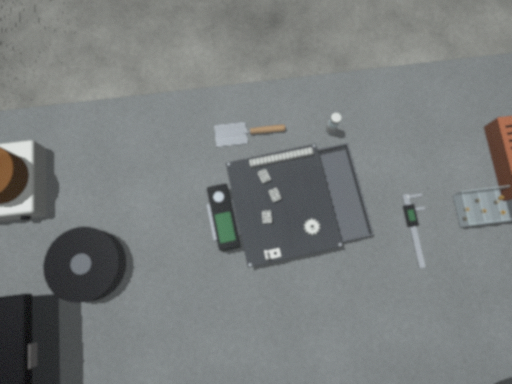

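View pics/scene0.png

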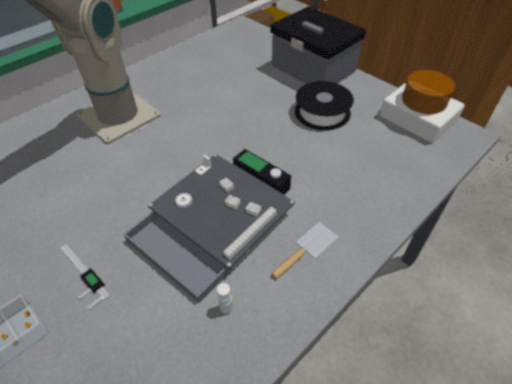

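The top view shows the tray to the right of the plate (world -y). The scraps are at about (264,176), (275,195) and (267,216). The gear is at (312,227), the rack along the top at (281,157), the bracket at (273,254), and the panel at left.

```bash
cat > m.py <<'E'
from h import *
def bed(im,us):
    return np.array([onplane(im,u,v,.05)[:2] for u,v in us])
def blobs(im):
    c=im['color'].astype(int); g=c.min(2)
    m=((g>125)).astype(np.uint8)
    n,l,st,ce=cv2.connectedComponentsWithStats(m)
    out=[]
    for i in range(1,n):
        if 15<st[i,4]<900 and 220<ce[i][0]<350 and 140<ce[i][1]<280:
            pts=np.argwhere(l==i)[:,::-1]
            q=np.array([onplane(im,u,v,.064)[:2] for u,v in pts]).astype(np.float32)
            out.append((ce[i].round(1),st[i,4],q.mean(0).round(4),cv2.minAreaRect(q)))
    return out
E
python3 - <<'E'
from m import *
im=grab('top')
b=bed(im,[(228,162),(317,146),(342,244),(252,268)]); print(b)
c=b.mean(0); ex=(b[0]+b[1]-b[2]-b[3]);ex/=np.hypot(*ex); print(c,ex)
print([np.hypot(*(b[i]-b[i-1])) for i in range(4)])
for o in blobs(im):
    d=o[2]-c; print(o[0],o[1],o[2],'bed',(d@ex).round(4),(d@[-ex[1],ex[0]]).round(4),o[3])
a=im['color'][130:280,190:390,::-1]; cv2.imwrite('pics/crop.png',cv2.resize(a,None,fx=4,fy=4,interpolation=cv2.INTER_CUBIC))
E
```

```text
[[ 0.69892098  0.09886625]
 [ 0.71455789 -0.14471193]
 [ 0.44592806 -0.16845437]
 [ 0.41354445  0.06762653]]
[ 0.56823785 -0.03666838] [0.99511133 0.09875947]
[np.float64(0.28708131767738915), np.float64(0.2440795854197043), np.float64(0.26967700432921493), np.float64(0.23829160483634762)]
[280.5 156. ] 458 [ 0.6942 -0.0418] bed 0.1248 -0.0175 ((0.694280207157135, -0.042395226657390594), (0.020028021186590195, 0.17252330482006073), 4.836554527282715)
[263.5 175.3] 118 [0.6472 0.0095] bed 0.0831 0.0381 ((0.6478941440582275, 0.009330419823527336), (0.032688383013010025, 0.026042403653264046), 18.915782928466797)
[274.2 194.2] 116 [ 0.5935 -0.012 ] bed 0.0276 0.0221 ((0.5937061905860901, -0.012190375477075577), (0.03210233896970749, 0.024620652198791504), 18.878612518310547)
[266.3 216.3] 117 [0.5383 0.0156] bed -0.0246 0.055 ((0.5391143560409546, 0.015105005353689194), (0.023107249289751053, 0.031169569119811058), 82.98751831054688)
[311.6 226.1] 202 [ 0.4995 -0.0958] bed -0.0742 -0.0521 ((0.499008446931839, -0.09626180678606033), (0.03929241746664047, 0.0385710671544075), 37.26530456542969)
[272.3 253.2] 166 [0.4433 0.0124] bed -0.1195 0.0612 ((0.4429604113101959, 0.012583713978528976), (0.025409087538719177, 0.042313192039728165), 5.528341293334961)
```

View pics/crop.png

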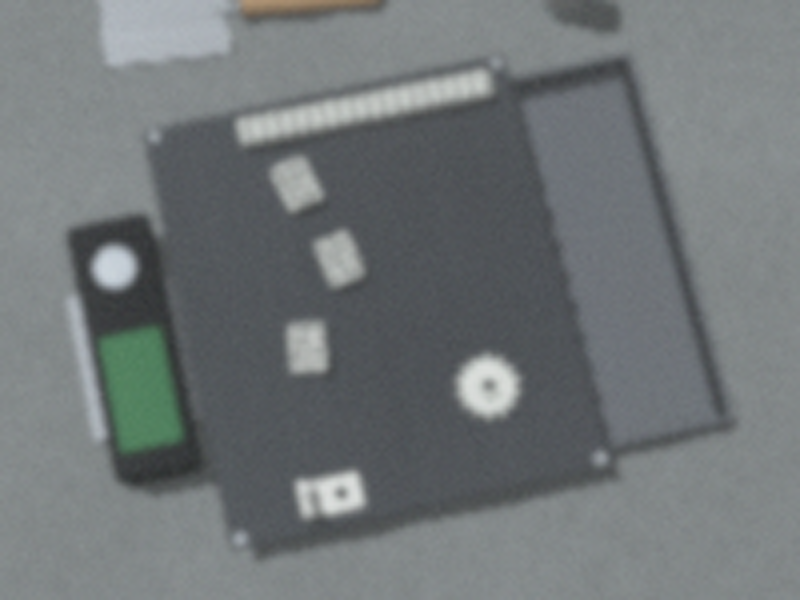

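The crop confirms the layout: the push direction is bed -y, and the lanes are clear of the gear and rack. I'll move behind the rack-side scrap at travel height, shut the fingers and turn tool x to bed +y.

```bash
python3 -m creep '0 .615 -.455 0 -9.24;0 .615 -.455 0 -9.24;0 .615 -.455 0 -9.24;0 .615 -.455 0 -9.24;0 .615 -.455 0 -9.24;0 .615 -.455 0 -9.24;0 .615 -.455 0 -9.24;0 .615 -.455 0 -9.24;0 .615 -.455 0 -9.24;0 .615 -.455 0 -9.24'
cat > go.py <<'E'
from h import *
import sys
t=np.array([float(a) for a in sys.argv[1:4]]); s=status.observe(); M=rot(s['tcp_rot'])
print('t',s['time'],'pos',s['eef_pos'].round(4),'yaw',np.degrees(np.arctan2(M[1,0],M[0,0])).round(2),'w',s['width'],'j',np.round(s['joints'],2))
print('shift',(M.T@(t-s['eef_pos'])).round(4),'turn',((np.degrees(np.arctan2(M[1,0],M[0,0]))-95.7)/8).round(2))
E
python3 go.py .6434 .0473 .205
```

```text
time: 1.4
eef_pos: [0.5706, -0.0707, 0.2054]
tcp_rot: [2.109, 2.328, -0.001]
ft_force: [0.5, -0.7, 0.6]
width: 0.0005
grip_force: 0.0
t 1.4 pos [ 0.5706 -0.0707  0.2054] yaw 95.65 w 0.0004615484297928449 j [ 0.3   0.54 -0.34  1.73  0.22  0.92 -0.03]
shift [0.1102 0.0841 0.0003] turn -0.01
```

```bash
python3 -m creep '0 .055 .042 0 0;0 .11 .084 0 0;0 .11 .084 0 0;0 .11 .084 .02 0;0 .11 .084 .04 0;0 .11 .084 .04 0'
python3 go.py .6434 .0473 .056
python3 - <<'E'
from h import *
im=grab('wrist','w1.png'); print({k:v for k,v in im.items() if k!='color'})
E
```

```text
time: 2.15
eef_pos: [0.6409, 0.0441, 0.1638]
tcp_rot: [-2.108, -2.326, 0.006]
ft_force: [0.1, -0.5, 0.3]
width: 0.0004
grip_force: 0.0
t 2.15 pos [0.6409 0.0441 0.1638] yaw 95.62 w 0.00037036463013896535 j [ 0.08  0.68 -0.32  1.57  0.25  0.93 -0.23]
shift [0.003  0.0033 0.1077] turn -0.01
{'vfov': 65.70646984690485, 'cx': 255.78578225145102, 'cy': 191.34243587891788, 'position': array([0.63534762, 0.11102819, 0.34229924]), 'attitude': array([-0.23527675, -0.006159  ,  0.09937469])}
```

View pics/w1.png

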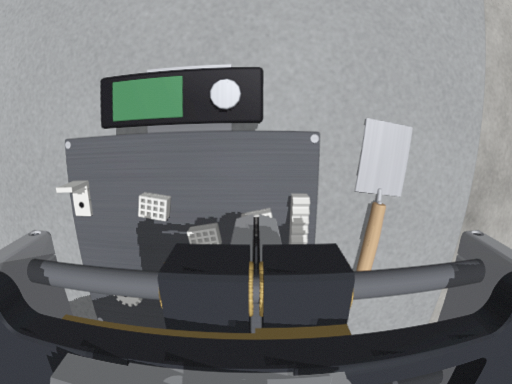

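The wrist view shows scrap 3 at (155,206), scrap 2 at (205,235) and scrap 1 at about (258,218), partly behind the fingertips. Plate corners are near (66,140) and (319,133). I'll cast these as a cross-check.

```bash
python3 - <<'E'
from h import *
im=grab('wrist')
for n,u,v,z in [('s3',155,205,.066),('s2',205,235,.066),('s1 top left corner',242,214,.066),('s1 top right corner',270,209,.066),('cornerL',66,140,.05),('cornerR',319,133,.05),('rack end',300,197,.071)]:
    print(n,onplane(im,u,v,z,True).round(4))
E
```

```text
s3 [0.5416 0.0208 0.066 ]
s2 [ 0.5949 -0.0053  0.066 ]
s1 top left corner [0.6305 0.021  0.066 ]
s1 top right corner [0.6572 0.0289 0.066 ]
cornerL [0.4204 0.0797 0.05  ]
cornerR [0.6987 0.107  0.05  ]
rack end [0.684 0.045 0.071]
```

```bash
python3 -m creep '0 .008 .001 .03 0;0 .008 .001 .06 0;0 .008 .001 .09 0;0 .008 .001 .1 0;0 .008 .001 .104 0;0 .008 .001 .104 0'; python3 go.py .642 .052 .055
```

```text
time: 3.0
eef_pos: [0.6436, 0.0537, 0.0625]
tcp_rot: [2.108, 2.328, 0.002]
ft_force: [-0.1, 0.3, 1.3]
width: 0.0007
grip_force: 0.0
t 3.0 pos [0.6436 0.0537 0.0625] yaw 95.67 w 0.0006770684357172829 j [ 0.04  0.8  -0.28  1.64  0.3   0.74 -0.29]
shift [-0.0015 -0.0017  0.0075] turn -0.0
```

```bash
python3 -m creep '0 0 -.001 .007 0;0 -.012 -.001 .007 0;0 -.024 -.001 .007 0;0 -.036 -.001 .007 0;0 -.048 -.001 .007 0;0 -.06 -.001 .007 0;0 -.072 -.001 .007 0;0 -.084 -.001 .007 0;0 -.096 -.001 .007 0;0 -.108 -.001 .007 0'; python3 go.py .66 -.165 .055
python3 - <<'E'
from h import *
im=grab('top'); a=im['color'][130:280,190:390,::-1]
im=grab('scene'); b=im['color'][140:290,110:310,::-1]
cv2.imwrite('pics/p1.png',cv2.resize(np.hstack([a,b]),None,fx=2,fy=2,interpolation=cv2.INTER_CUBIC))
E
```

```text
time: 4.25
eef_pos: [0.6525, -0.0547, 0.0545]
tcp_rot: [-2.109, -2.329, -0.0]
ft_force: [-0.4, 0.4, 0.1]
width: 0.0
grip_force: 0.1
t 4.25 pos [ 0.6525 -0.0547  0.0545] yaw 95.68 w 2.0787786799471145e-05 j [ 0.21  0.83 -0.29  1.62  0.32  0.75 -0.13]
shift [-0.1105 -0.0035 -0.0005] turn -0.0
```

View pics/p1.png

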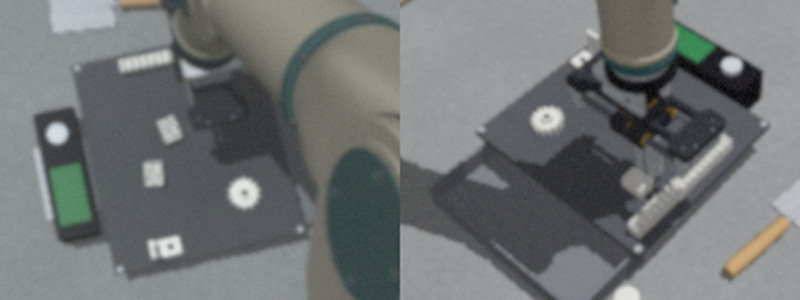

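Scrap 1 sits squarely ahead of the fingertips, at (637,182) in the right half, and everything else is unmoved. I'll carry on.

```bash
python3 -m creep '0 -.012 0 0 0;0 -.024 0 0 0;0 -.036 0 0 0;0 -.048 0 0 0;0 -.06 0 0 0;0 -.072 0 0 0;0 -.084 0 0 0;0 -.096 0 0 0;0 -.108 0 0 0;0 -.116 0 0 0'; python3 go.py .66 -.165 .055
python3 - <<'E'
from h import *
im=grab('scene'); b=im['color'][140:340,110:310,::-1]
cv2.imwrite('pics/p2.png',cv2.resize(b,None,fx=3,fy=3,interpolation=cv2.INTER_CUBIC))
E
```

```text
time: 5.6
eef_pos: [0.6639, -0.1705, 0.0544]
tcp_rot: [2.109, 2.328, -0.0]
ft_force: [0.1, 0.2, 0.2]
width: 0.0002
grip_force: 0.0
t 5.6 pos [ 0.6639 -0.1705  0.0544] yaw 95.64 w 0.00021473365298725858 j [ 0.38  0.87 -0.31  1.52  0.33  0.81  0.04]
shift [ 0.0059 -0.0034 -0.0006] turn -0.01
```

View pics/p2.png

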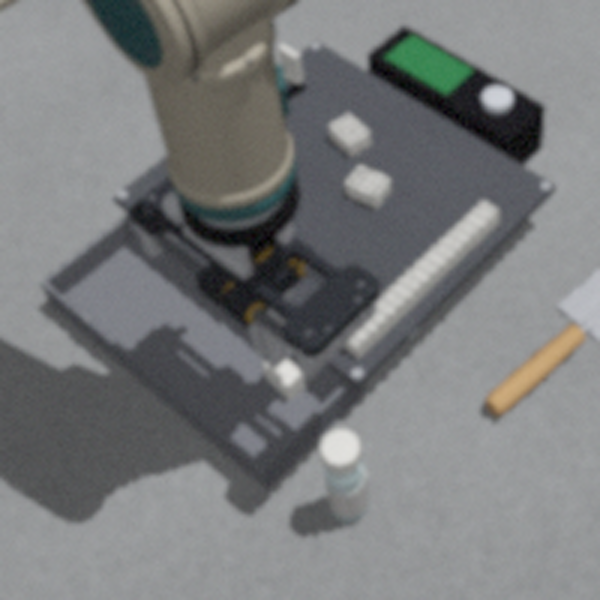

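Scrap 1 at (287,375) is tipped over the lip by the fingertips. I'll push a little more, then lift and look.

```bash
python3 -m creep '0 -.008 0 0 0;0 -.015 0 0 0;0 -.015 0 0 0;0 -.015 0 -.03 0;0 .03 -.01 -.05 0;0 .09 -.03 -.05 0;0 .15 -.053 -.05 0;0 .211 -.053 -.05 0;0 .211 -.053 -.05 0;0 .211 -.053 -.05 0'; python3 go.py .5903 .034 .055
python3 - <<'E'
from h import *
im=grab('scene'); b=im['color'][140:340,110:310,::-1]
w=grab('wrist')
cv2.imwrite('pics/p3.png',np.hstack([cv2.resize(b,(384,384),interpolation=cv2.INTER_CUBIC),w['color'][:,60:460,::-1]]))
E
```

```text
time: 6.9
eef_pos: [0.5904, 0.0352, 0.1046]
tcp_rot: [2.107, 2.329, -0.001]
ft_force: [0.7, -0.4, -0.3]
width: 0.0007
grip_force: 0.0
t 6.9 pos [0.5904 0.0352 0.1046] yaw 95.73 w 0.0006835861798956783 j [ 0.09  0.69 -0.31  1.77  0.3   0.73 -0.28]
shift [-0.0012 -0.0002  0.0496] turn 0.0
```

View pics/p3.png

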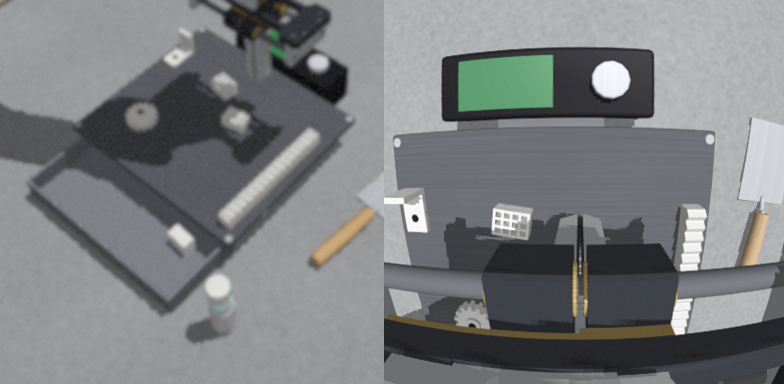

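Scrap 1 lies in the tray, at (180,238) in the left half. The fingers are behind scrap 2, so I'll descend and push it.

```bash
python3 -m creep '0 0 0 .025 0;0 0 0 .045 0;0 0 0 .05 0;0 -.012 0 .05 0;0 -.024 0 .05 0;0 -.036 0 .05 0;0 -.048 0 .05 0;0 -.06 0 .05 0;0 -.072 0 .05 0;0 -.084 0 .05 0'; python3 -m creep '0 -.012 0 0 0;0 -.024 0 0 0;0 -.036 0 0 0;0 -.048 0 0 0;0 -.06 0 0 0;0 -.072 0 0 0;0 -.084 0 0 0;0 -.096 0 0 0;0 -.108 0 0 0;0 -.12 0 0 0';  python3 go.py .61 -.185 .055
```

```text
time: 8.25
eef_pos: [0.5987, -0.049, 0.0545]
tcp_rot: [2.109, 2.329, 0.0]
ft_force: [0.1, -0.7, -0.8]
width: 0.0005
grip_force: 0.1
time: 9.5
eef_pos: [0.6105, -0.1685, 0.0545]
tcp_rot: [2.109, 2.329, 0.0]
ft_force: [-0.6, -0.1, 0.3]
width: 0.0007
grip_force: 0.0
t 9.5 pos [ 0.6105 -0.1685  0.0545] yaw 95.68 w 0.0007072704380494052 j [ 0.42  0.81 -0.32  1.68  0.36  0.71  0.02]
shift [-0.0164 -0.0022 -0.0005] turn -0.0
```

```bash
python3 -m creep '0 -.01 0 0 0;0 -.018 0 0 0;0 -.018 0 0 0;0 -.018 0 -.03 0;0 .04 -.01 -.05 0;0 .1 -.03 -.05 0;0 .16 -.051 -.05 0;0 .21 -.051 -.05 0;0 .235 -.051 -.05 0;0 .235 -.051 -.05 0'; python3 go.py .536 .06 .055
python3 - <<'E'
from h import *
im=grab('scene'); b=im['color'][140:340,110:310,::-1]
w=grab('wrist')
cv2.imwrite('pics/p4.png',np.hstack([cv2.resize(b,(384,384),interpolation=cv2.INTER_CUBIC),w['color'][:,60:460,::-1]]))
E
```

```text
time: 10.75
eef_pos: [0.5361, 0.0642, 0.1048]
tcp_rot: [-2.102, -2.334, -0.002]
ft_force: [0.1, -0.6, 1.0]
width: 0.0003
grip_force: 0.0
t 10.75 pos [0.5361 0.0642 0.1048] yaw 95.99 w 0.0003419208972842961 j [ 0.04  0.63 -0.32  1.92  0.31  0.64 -0.37]
shift [-0.0043 -0.0006  0.0498] turn 0.04
```

View pics/p4.png

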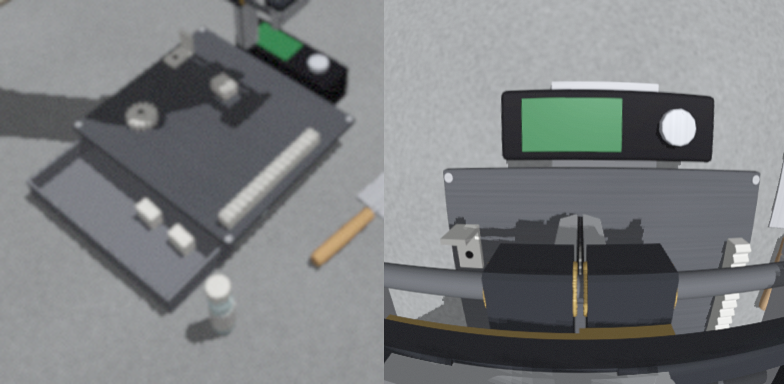

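Two scraps are now in the tray, at (148,212) and (180,238), and scrap 3 is ahead of the fingers. I'll push the last one.

```bash
python3 -m creep '0 0 0 .025 0;0 0 0 .045 0;0 0 0 .05 0;0 -.012 0 .05 0;0 -.024 0 .05 0;0 -.036 0 .05 0;0 -.048 0 .05 0;0 -.06 0 .05 0;0 -.072 0 .05 0;0 -.084 0 .05 0'; python3 -m creep '0 -.013 0 0 0;0 -.026 0 0 0;0 -.039 0 0 0;0 -.052 0 0 0;0 -.065 0 0 0;0 -.078 0 0 0;0 -.091 0 0 0;0 -.104 0 0 0;0 -.117 0 0 0;0 -.13 0 0 0'; python3 -m creep '0 -.013 0 0 0;0 -.026 0 0 0;0 -.035 0 0 0;0 -.035 0 0 0;0 -.035 0 -.04 0;0 -.035 0 -.09 0;0 -.07 .0 -.14 0;0 -.12 0 -.15 0;0 -.17 0 -.15 0;0 -.17 0 -.15 0'
python3 -m creep '0 -.06 0 0 0;0 -.12 0 0 0;0 -.12 0 0 0;0 -.12 0 0 0'
python3 - <<'E'
from m import *
b=grab('scene')['color'][140:340,110:310,::-1]
im=grab('top'); a=im['color'][130:280,190:390,::-1]
for o in blobs(im): print(o[0],o[1],o[2])
cv2.imwrite('pics/p5.png',np.hstack([cv2.resize(b,(390,390),interpolation=cv2.INTER_CUBIC),cv2.resize(a[:,:150],(390,390),interpolation=cv2.INTER_CUBIC)]))
E
```

```text
time: 12.1
eef_pos: [0.5449, -0.0232, 0.0545]
tcp_rot: [2.109, 2.329, 0.0]
ft_force: [-0.9, -0.2, -0.1]
width: 0.0006
grip_force: 0.1
time: 13.35
eef_pos: [0.5578, -0.1526, 0.0545]
tcp_rot: [2.109, 2.329, 0.0]
ft_force: [0.2, 0.2, 0.5]
width: 0.0004
grip_force: 0.0
time: 14.6
eef_pos: [0.5732, -0.3259, 0.2039]
tcp_rot: [2.115, 2.321, -0.004]
ft_force: [0.7, 1.0, 0.7]
width: 0.0005
grip_force: 0.0
time: 15.1
eef_pos: [0.5869, -0.4377, 0.2039]
tcp_rot: [-2.105, -2.329, -0.003]
ft_force: [0.6, 0.3, 0.4]
width: 0.001
grip_force: 0.0
[280.3 156.1] 459 [ 0.6941 -0.0413]
[326.5 166.1] 98 [ 0.6519 -0.1584]
[331.7 186.8] 101 [ 0.5949 -0.1632]
[336.4 202.5] 104 [ 0.5522 -0.1687]
[311.6 226.1] 202 [ 0.4993 -0.0959]
[272.3 253.2] 169 [0.4434 0.0123]
```

View pics/p5.png

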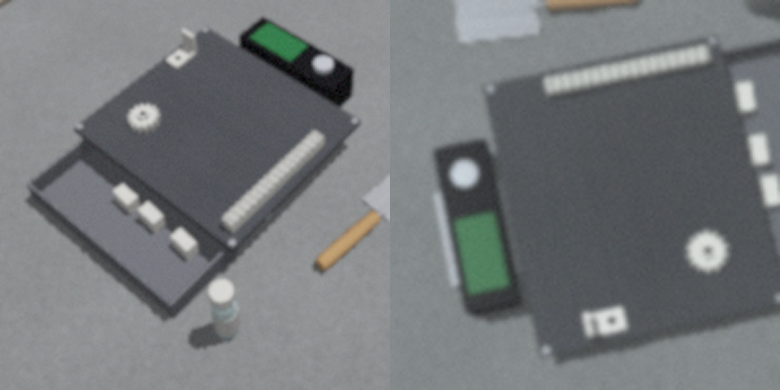

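All three scraps are in the tray, at (125,195), (150,215) and (183,242). The gear, rack and bracket are where they started.

```bash
python3 -c "
from workcell import hand_in
print(hand_in())"
```

```text
the job is handed in; nothing more can be done
None
```

All three scraps were swept into the tray with the fingers closed, the gear, rack and bracket stayed put in the final pictures, and I handed the job in at about 15 s.

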